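# Refit the pulled-off control knob of a carton-tape machine

### The job

The red knob has come off the carton-tape machine: slide the machine's clear guard fully open with its yellow handle, then pick up the knob, turn it so that its pointer matches the flat of the brass D-shaft, and push it fully onto the shaft. Then press the knob and shaft down against the spring as far as they go and keep pressing: finish while still holding the knob pressed in, with the guard left open. Leave the other things on the bench where they are.

Things in the scene. Friction and masses are not known exactly. Their poses are not given: they have to be found in the camera images.
- guard (a joint): clear sliding guard over the machine's control well, in m: 0 = shut (over the shaft), 0.14 = fully open, at its stop. It slides level along the machine's own +y with about 2 N of friction and stays where it is left; it may start up to 0.03 open. The plate is 196 (x) x 140 (y) x 5 mm, its top 105 mm above the bench
- guard_handle (a point): centre of the yellow fin handle on the guard: 70 mm long along the machine's x, 14 mm thick along y (pinch it across y), 32 mm high; this point is 16 mm above the guard plate, 121 mm above the bench, and 50 mm to +y of the plate's centre. Its axes are the machine's: x away from the robot at yaw 0, y the opening direction, z up
- shaft_tip (a point): centre of the top of the upright brass D-shaft, 30 mm above the machine's deck, 90 mm above the bench. Diameter 16 mm; its flat is 5 mm from the axis on this point's +x side (a red mark on the steel disc at its foot points the same way); the top 4 mm taper by 2 mm. z is up. It resists turning (0.3 N m) and is sprung (shaft). The guard, shut, covers it
- shaft (a joint): how far the shaft is pressed down, in m: 0 = up, 0.006 = fully in against its stop. A spring holds it up: it begins to sink at about 4 N and is fully in at 10 N
- knob_center (a point): centre of the loose red knob, 20 mm above its underside: a block 46 (x) x 36 (y, flat sides) x 40 mm high, pointer nose to 30 mm on +x near the top, white line above. Stands bore down: D-shaped blind hole, diameter 18 mm, 22 mm deep, its flat 6 mm from the axis on +x, under the pointer. Fully on, its x is the shaft's x and this point is 2 mm below shaft_tip. About 70 g
- machine: the grey and white carton-tape machine, fixed to the bench, 360 mm wide (y); deck 60 mm above the bench, origin under the deck's centre. The shaft stands 80 mm to -y of it. Two tracks, 45 mm above the deck, run along y 85 mm either side of the shaft; the open guard's edge is 70 mm from the shaft
- tape_roll: bystander: roll of amber tape, 80 mm across, 48 mm high, lying flat; origin at the centre of its underside
- carton: bystander: small cardboard carton 60 x 50 x 45 mm; origin at the centre of its underside
- label_roll: bystander: white label roll, 90 mm across, 40 mm high, lying flat; origin at the centre of its underside
- pen_pot: bystander: black pot with pens, 74 mm across, 130 mm high; origin at the centre of its underside
- tape_gun: bystander: orange hand tape gun, 150 x 50 x 50 mm, lying flat; origin under its centre
- marker: bystander: black and blue marker pen, 120 x 14 x 14 mm; origin under its centre
Not all that is in view belongs to the job. Of the things that look like the part that bears knob_center, the largest one is meant.

How it is judged (in metres and radians):
On the way, in this order (a step that is already met when the one before it is completed fails the run):
1. the guard is slid open (0.12 m or more of its 0.14 m) (value of joint guard above 0.12 m), for 0.2 s.
2. the knob is fully on the shaft, keyed to its flat, upright, the guard still open (horizontal distance between knob_center and shaft_tip below 0.003 m and z of knob_center in the frame of shaft_tip between -0.006 and 0.001 m and angle between the x axis of knob_center and the x axis of shaft_tip, either way round below 0.2 rad and angle between knob_center's own z axis and vertical below 0.1 rad and value of joint guard above 0.12 m), for 0.2 s.
At the end, for the whole second after the job is handed in: Guard open 0.12 m or more; knob centre within 3 mm of the shaft axis and at most 1 mm above the shaft tip, pointer within 0.2 rad of the flat, upright within 0.1 rad, at rest; fingers on the knob (3 N or more) and keeping the shaft pressed in by 4 mm or more of its 6 mm (all of step 2 and value of joint shaft above 0.004 m and contact force between the fingers and knob above 3 N and linear speed of knob below 0.02 m/s); the arm keeps its last pose, push and grip.
It fails at once if another thing on the bench is pushed more than 30 mm from its place (distance of any of tape_roll, carton, label_roll, pen_pot, tape_gun, marker from where it was at the start of the episode above 0.03 m).
It also fails if it takes over 56 s, if anything falls off the work surface, if the arm or the gripper's body presses on something with over 40 N, if the wrist force passes 120 N, or if a joint passes its speed limit or range.

### The arm

A 6-joint arm with a two-finger parallel gripper is mounted at the origin on the work surface. World frame = base frame: x ahead of the robot, y to its left, z up, the work surface at z = 0. Lengths are in mm, angles in rad, forces in N, time in s.
With the tool pointing down it reaches from about 350 to 775 mm from the base axis. Payload 7.3 kg.
Tool frame: the origin (TCP) lies between the finger pads; the fingertips stand 25 mm ahead of it and the grasp point (between the pads) lies 6 mm ahead of it; z points along the fingers, y is the line along which they close (so a half turn about z gives the same grasp; the last joint's range is limited). The gripper opens to 92 mm and grips with 3 to 60 N. Pads are 19 mm wide; open, the fingers measure 130 mm over their backs; the gripper's body (75 mm by 190 mm) begins 47 mm behind the grasp point.
Start: joints at [-0.146, 0.342, 1.524, -0, 1.275, -0.146], TCP at [525.017, 0.02, 251.741] pointing down, gripper open.
Joint ranges: [-2.53, 2.53], [-0.77, 2.02], [0.04, 2.7], [-1, 4.14], [0.28, 2.66], [-3.11, 3.11]. Speed limits (rad/s): [2.57, 2.57, 3.14, 3.14, 3.14, 3.14].

### API

Orientations are given as [roll, pitch, yaw] about the fixed x, y, z axes, in that order (R = Rz(yaw) Ry(pitch) Rx(roll)).
In Python, from plant import bot gives the robot as it stands.
- The arm moves only by the tool play_rows, never from a script. Its argument "commands" is a list of rows, each an object of numbers: "x", "y", "z": the shift along the tool's x, y, z in m; "twist": the turn about the tool's z in degrees. In form: [{"x": .., "y": .., "z": .., "twist": ..}, ...]. A call has exactly 8 rows; each row is the pose to reach, as a shift and turn from the pose commanded when the call began, along the tool's axes at that moment; what a row does not reach only later rows make up. A row lasts 1/10 s, in which the tool goes at most 50 mm and 8.59 degrees, less where a joint would pass 70% of its speed; a pose out of reach is approached as far as the arm can. A call with a gripper value outside its range is refused whole. "jaw" is the closure, from 0 (fully open) to 1 (shut), set as the call begins (left out, the last holds). The fingers move at their own pace and stop on an object; the grip force is fixed at half the most. Time passes only in rows, so rows that repeat a pose let the fingers close, or fill a call up. It gives the time, the measured TCP pose, the force, the opening and the grip force at its end, in the units of the state.
- bot.get_obs(): the state, without advancing time (a new reading comes with each control period).
- bot.capture(name): name is "scene" or "side" or "wrist"; returns a dict with "pixels" (420x560x3 uint8, red, green, blue), "fx", "fy", "cx", "cy" (pixels), "eye" and "rotation" of the camera in the world. Camera axes: x right, y down, z forward; pixel columns grow to the right and rows downward; lengths in mm; the calibration is good to about 2 mm. A picture is of the moment at which its call begins. There is no depth.
- bot.close_job(): hands the job in; it is judged then, once.
The state is a dict: "time": time; "joint_positions": joint angles; "dq": joint speeds; "tau": joint torques, N m; "tool_pos": TCP position; "tcp_rot": TCP orientation; "contact_force": force on the tool from outside, world axes, zero at the start; "moment": the same for the moment, N m; "grip_width": finger opening in mm; "finger_force": force on a finger pad.
Only numpy, scipy, OpenCV 4.12 (cv2) and the standard library are available. Lean on these libraries where they do the work, as an engineer would, in place of code of your own. Each camera call takes 0.05 s, during which the arm holds its last target. There are 200 camera calls.

## Working session

There is one attempt and no reset: what is moved stays moved. The work goes in short steps, Python scripts to look and compute and a tool call to move; the robot and the scene stay as the last step left them, time stands still between calls to the robot, and variables do not carry over. Pictures are saved under pics/ and viewed, at most 10 in all, crops included, and the job is handed in when it is done.

Besides the shell and the picture viewer there is one more tool, called after "Emit:" in YAML: its name, and indented under it one key for each argument. play_rows: Moves the arm, as the interface text tells. Its arguments: {"type":"object","properties":{"commands":{"type":"array"},"jaw":{"type":"number"}},"required":["commands"]}

```bash
mkdir -p pics; ls; cat > h.py <<'E'
import numpy as np, cv2
from plant import bot
def cap(n,f=None):
    c=bot.capture(n)
    c['pixels']=np.asarray(c['pixels'])
    if f: cv2.imwrite('pics/'+f+'.png',c['pixels'][:,:,::-1])
    return c
def ray(c,u,v):
    d=np.array([(u-c['cx'])/c['fx'],(v-c['cy'])/c['fy'],1.])
    return np.array(c['eye'],float),np.array(c['rotation'])@d
def plane(c,u,v,z):
    e,d=ray(c,u,v); return e+d*(z-e[2])/d[2]
def proj(c,p):
    q=np.array(c['rotation']).T@(np.array(p,float)-np.array(c['eye'])); return np.array([c['fx']*q[0]/q[2]+c['cx'],c['fy']*q[1]/q[2]+c['cy']])
E
python3 - <<'E'
from h import *
import pickle
d={}
for n in ['scene','side','wrist']:
    d[n]=cap(n,n+'0'); print(n,d[n]['eye'],np.round(d[n]['rotation'],3).tolist(),d[n]['fx'],d[n]['cx'],d[n]['cy'])
pickle.dump(d,open('d0.pkl','wb'))
print(bot.get_obs())
E
```

```text
pics
scene [1051.32601308 -616.97636203  853.49058713] [-2.318, -0.013, 0.679] 404.63700022548085 281.2851573289391 207.00634240971038
side [ 143.52994531  891.68604297 1040.60041662] [-2.362, -0.017, -2.645] 429.07595400959787 274.9059905728599 201.92678381369606
wrist [524.45864873  79.7025171  384.93711775] [2.845, 0.002, -0.001] 291.915761594611 277.808742358595 209.39381647722377
{'time': 0.15, 'joint_positions': array([-1.45968831e-01,  3.42589576e-01,  1.52478168e+00, -3.43925016e-06,
        1.27540406e+00, -1.46008792e-01]), 'dq': array([-1.72184737e-03, -2.05982257e-03, -2.60151316e-03, -3.10347611e-04,
        4.94844631e-06, -8.08399079e-04]), 'tau': array([ 7.52666965e-04, -4.31470585e+01, -2.44352603e+01,  7.18239485e-02,
        5.38185902e-02, -1.32920518e-04]), 'tool_pos': array([5.24729676e+02, 7.73892153e-02, 2.51196188e+02]), 'tcp_rot': array([-3.14042210e+00, -1.68811653e-04,  1.57083719e+00]), 'contact_force': array([ 0.58582845, -0.82044777, -0.3530539 ]), 'moment': array([ 0.00337286, -0.01006259,  0.02732354]), 'finger_force': 0.0, 'grip_width': 92.02334400365146}
```

```bash
cat >> h.py <<'E'
from scipy.spatial.transform import Rotation as Ro
_cap=cap
def cap(n,f=None):
    c=_cap(n,f); c['rotation']=Ro.from_euler('xyz',c['rotation']).as_matrix(); return c
E
python3 - <<'E'
import cv2,numpy as np
a=[cv2.imread(f'pics/{n}0.png') for n in ['scene','side','wrist']]
cv2.imwrite('pics/sc0.png',cv2.resize(a[0],(800,600),interpolation=cv2.INTER_CUBIC))
cv2.imwrite('pics/si0.png',cv2.resize(a[1],(800,600),interpolation=cv2.INTER_CUBIC))
E
```

```text
(no output)
```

View pics/sc0.png

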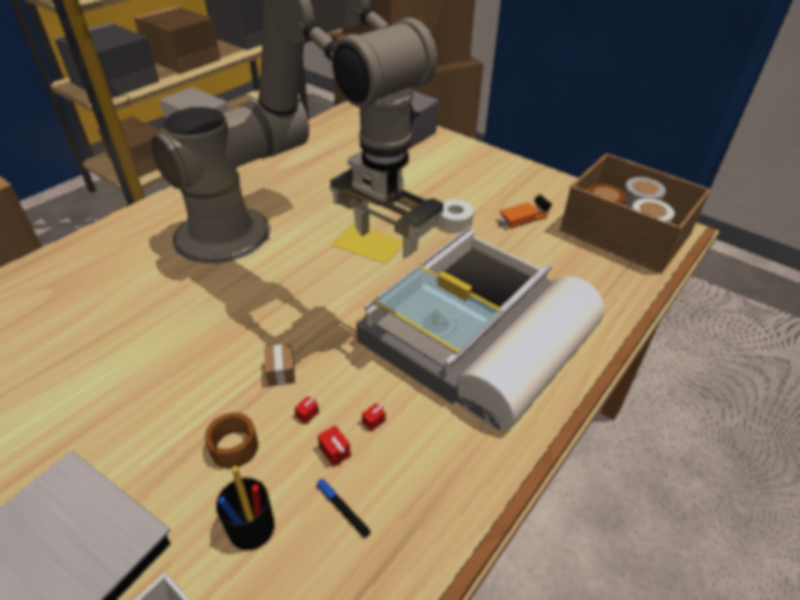

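View pics/si0.png

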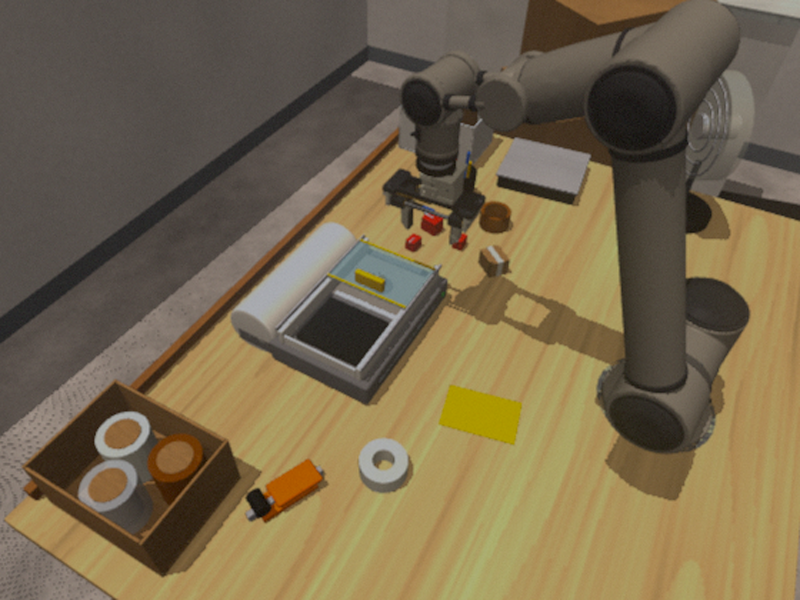

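View pics/wrist0.png

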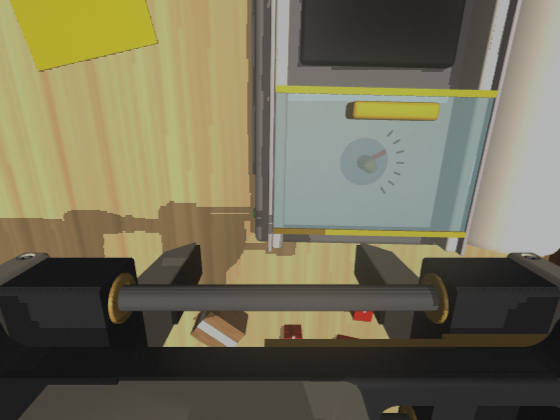

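```bash
python3 - <<'E'
from h import *
import pickle
d=pickle.load(open('d0.pkl','rb'))
for c in d.values(): c['rotation']=Ro.from_euler('xyz',c['rotation']).as_matrix()
w=d['wrist']; im=w['pixels']; hsv=cv2.cvtColor(im,cv2.COLOR_RGB2HSV)
m=cv2.inRange(hsv,(22,150,90),(32,255,255)); m[:,:250]=0; m[245:]=0
n,l,s,ce=cv2.connectedComponentsWithStats(m)
for i in range(1,n):
    if s[i,4]>80:
        ys,xs=np.where(l==i); r=cv2.minAreaRect(np.c_[xs,ys].astype(np.float32))
        print(s[i],ce[i],r)
        b=cv2.boxPoints(r)
        for z in (105,137): print(z,np.round([plane(w,*q,z)[:2] for q in b],1).tolist())
# shaft disc: red mark
m=cv2.inRange(hsv,(0,60,60),(12,255,255))|cv2.inRange(hsv,(165,60,60),(180,255,255)); m2=m.copy(); m2[:130]=0;m2[200:]=0;m2[:,:340]=0;m2[:,400:]=0
ys,xs=np.where(m2>0); print('mark',len(xs),xs.min() if len(xs) else 0,xs.max() if len(xs) else 0, [plane(w,x,y,60)[:2].round(1).tolist() for x,y in list(zip(xs,ys))[::8]])
crop=cv2.resize(im[70:250,250:510],None,fx=3,fy=3,interpolation=cv2.INTER_CUBIC)
cv2.imwrite('pics/wc.png',crop[:,:,::-1])
for n in('scene','side'):
    c=d[n]; hsv=cv2.cvtColor(c['pixels'],cv2.COLOR_RGB2HSV)
    m=cv2.inRange(hsv,(0,150,60),(6,255,255))|cv2.inRange(hsv,(172,150,60),(180,255,255))
    k,l,s,ce=cv2.connectedComponentsWithStats(m)
    for i in range(1,k):
        if s[i,4]>25: print(n,s[i],ce[i],plane(c,*ce[i],20).round(1))
E
```

```text
[ 277   86  220   11 1286] [391.80559876  90.94945568] ((386.476806640625, 91.05442810058594), (219.12290954589844, 6.701678276062012), 1.2590452432632446)
105 [[523.2, 103.8], [523.3, 109.3], [718.4, 105.2], [719.5, 99.6]]
137 [[523.3, 101.0], [523.5, 105.9], [696.2, 102.2], [697.2, 97.3]]
[ 355  101   84   18 1274] [396.18838305 109.32810047] ((396.43701171875, 109.70783996582031), (83.11705780029297, 16.088672637939453), 1.3322198390960693)
105 [[594.3, 82.6], [593.6, 96.4], [668.6, 94.7], [670.4, 80.9]]
137 [[586.3, 82.3], [585.7, 94.5], [652.1, 93.0], [653.7, 80.7]]
[325 229 140   9 734] [394.71525886 232.9400545 ] ((394.50396728515625, 232.8223114013672), (139.0989990234375, 5.487534046173096), 1.2730300426483154)
105 [[572.4, -32.4], [572.3, -26.4], [715.0, -29.7], [716.0, -35.8]]
137 [[566.9, -19.6], [566.8, -14.2], [693.2, -17.2], [694.1, -22.6]]
mark 0 0 0 []
scene [207 278  15  18 162] [213.88271605 287.11728395] [ 550.1 -245.7   20. ]
scene [254 283  15  18 161] [260.66459627 292.08074534] [ 649.8 -182.9   20. ]
scene [223 299  22  26 329] [233.06990881 311.47720365] [ 635.6 -265.9   20. ]
scene [176 338   6  23 102] [178.90196078 348.49019608] [ 608.9 -408.7   20. ]
side [295 150  15  15 128] [301.78125   156.1484375] [ 636. -266.   20.]
side [284 164  11  12  78] [289.         169.47435897] [ 643.1 -174.7   20. ]
side [317 164  10  11  47] [321.87234043 168.9787234 ] [ 540.4 -236.1   20. ]
```

View pics/wc.png

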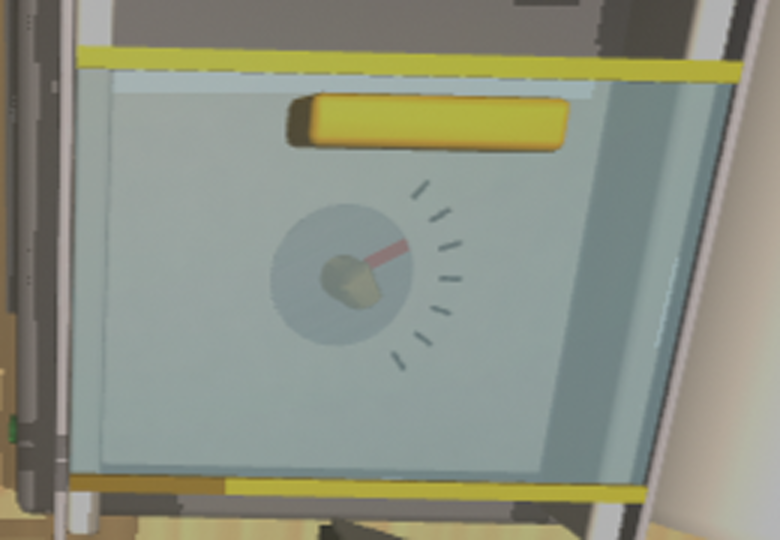

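The wrist crop shows the handle's top face at about pixel (397,111), the shaft disc at (364,162), and a red mark pointing about 27° up from image right. The target knob is the largest red part, near (636,-266). I'll go to the handle first.

Emit:
play_rows:
  commands:
    - {"x": 0.02,"y": 0.02,"z": 0,"twist": 8.5}
    - {"x": 0.04,"y": 0.04,"z": 0,"twist": 17}
    - {"x": 0.06,"y": 0.06,"z": 0.01,"twist": 25.5}
    - {"x": 0.075,"y": 0.08,"z": 0.02,"twist": 34}
    - {"x": 0.0875,"y": 0.095,"z": 0.03,"twist": 42.5}
    - {"x": 0.0875,"y": 0.095,"z": 0.04,"twist": 51}
    - {"x": 0.0875,"y": 0.095,"z": 0.05,"twist": 59.5}
    - {"x": 0.0875,"y": 0.095,"z": 0.06,"twist": 68}
  jaw: 0.3

```text
time: 0.95
tool_pos: [619.9, 87.7, 190.7]
tcp_rot: [-3.141, 0.001, 0.378]
contact_force: [-0.1, -0.4, 0.5]
grip_width: 64.4
finger_force: 0.0
```

Emit:
play_rows:
  commands:
    - {"x": 0,"y": 0,"z": 0,"twist": 8.5}
    - {"x": 0,"y": 0,"z": 0,"twist": 17}
    - {"x": 0,"y": 0,"z": 0,"twist": 23}
    - {"x": 0,"y": 0,"z": 0.02,"twist": 23}
    - {"x": 0,"y": 0,"z": 0.035,"twist": 23}
    - {"x": 0,"y": 0,"z": 0.05,"twist": 23}
    - {"x": 0,"y": 0,"z": 0.055,"twist": 23}
    - {"x": 0,"y": 0,"z": 0.055,"twist": 23}

```text
time: 1.75
tool_pos: [619.5, 87.5, 135.8]
tcp_rot: [3.142, 0.002, -0.017]
contact_force: [0.2, 0.3, -0.6]
grip_width: 64.2
finger_force: 0.0
```

Emit:
play_rows:
  commands:
    - {"x": 0,"y": 0,"z": 0,"twist": 0}
    - {"x": 0,"y": 0,"z": 0,"twist": 0}
    - {"x": 0,"y": 0,"z": 0,"twist": 0}
    - {"x": 0,"y": 0,"z": 0,"twist": 0}
    - {"x": 0,"y": 0,"z": 0,"twist": 0}
    - {"x": 0,"y": 0,"z": 0,"twist": 0}
    - {"x": 0,"y": 0,"z": 0,"twist": 0}
    - {"x": 0,"y": 0,"z": 0,"twist": 0}
  jaw: 1

```text
time: 2.55
tool_pos: [620.0, 87.5, 136.8]
tcp_rot: [3.142, -0.0, -0.018]
contact_force: [-1.6, 0.1, -0.7]
grip_width: 14.1
finger_force: 30.0
```

```bash
python3 - <<'E'
from h import *
import pickle
d=pickle.load(open('d0.pkl','rb'))
w=d['wrist']; w['rotation']=Ro.from_euler('xyz',w['rotation']).as_matrix()
p=plane(w,364,161.7,60); print(p); print(plane(w,364,161.7,66))
E
```

```text
[619.42722888  35.62141251  60.        ]
[617.67362349  36.435375    66.        ]
```

Emit:
play_rows:
  commands:
    - {"x": 0,"y": -0.01,"z": 0,"twist": 0}
    - {"x": 0,"y": -0.03,"z": 0,"twist": 0}
    - {"x": 0,"y": -0.055,"z": 0,"twist": 0}
    - {"x": 0,"y": -0.08,"z": 0,"twist": 0}
    - {"x": 0,"y": -0.105,"z": 0,"twist": 0}
    - {"x": 0,"y": -0.125,"z": 0,"twist": 0}
    - {"x": 0,"y": -0.133,"z": 0,"twist": 0}
    - {"x": 0,"y": -0.136,"z": 0,"twist": 0}

```text
time: 3.35
tool_pos: [622.9, 224.3, 136.8]
tcp_rot: [3.141, -0.002, -0.016]
contact_force: [4.1, -2.6, -0.5]
grip_width: 14.2
finger_force: 30.0
```

Emit:
play_rows:
  commands:
    - {"x": 0,"y": -0.001,"z": 0,"twist": 0}
    - {"x": 0,"y": -0.002,"z": 0,"twist": 0}
    - {"x": 0,"y": -0.002,"z": 0,"twist": 0}
    - {"x": 0,"y": -0.002,"z": 0,"twist": 0}
    - {"x": 0,"y": -0.002,"z": 0,"twist": 0}
    - {"x": 0,"y": -0.002,"z": 0,"twist": 0}
    - {"x": 0,"y": -0.002,"z": 0,"twist": 0}
    - {"x": 0,"y": -0.002,"z": 0,"twist": 0}

```text
time: 4.15
tool_pos: [623.0, 224.6, 136.8]
tcp_rot: [-3.141, -0.001, -0.019]
contact_force: [5.2, -1.2, -2.0]
grip_width: 13.8
finger_force: 30.0
```

Emit:
play_rows:
  commands:
    - {"x": 0,"y": 0,"z": 0,"twist": 0}
    - {"x": 0,"y": 0,"z": 0,"twist": 0}
    - {"x": 0,"y": 0,"z": 0,"twist": 0}
    - {"x": 0,"y": 0,"z": -0.02,"twist": 0}
    - {"x": 0,"y": 0,"z": -0.05,"twist": 0}
    - {"x": 0,"y": 0,"z": -0.09,"twist": 0}
    - {"x": 0,"y": 0,"z": -0.11,"twist": 0}
    - {"x": 0,"y": 0,"z": -0.11,"twist": 0}
  jaw: 0.3

```text
time: 4.95
tool_pos: [623.5, 225.9, 250.8]
tcp_rot: [-3.14, -0.007, -0.017]
contact_force: [0.3, -0.4, -0.1]
grip_width: 64.2
finger_force: 0.0
```

Emit:
play_rows:
  commands:
    - {"x": -0.006,"y": 0.02,"z": 0,"twist": 0}
    - {"x": -0.012,"y": 0.05,"z": 0,"twist": 0}
    - {"x": -0.018,"y": 0.085,"z": 0,"twist": 0}
    - {"x": -0.025,"y": 0.12,"z": 0,"twist": 0}
    - {"x": -0.032,"y": 0.15,"z": 0,"twist": 0}
    - {"x": -0.04,"y": 0.175,"z": 0,"twist": 0}
    - {"x": -0.04,"y": 0.19,"z": 0,"twist": 0}
    - {"x": -0.04,"y": 0.19,"z": 0,"twist": 0}

```text
time: 5.75
tool_pos: [578.9, 34.8, 245.9]
tcp_rot: [3.142, 0.001, -0.02]
contact_force: [-0.2, 0.3, 0.2]
grip_width: 64.2
finger_force: 0.0
```

```bash
python3 - <<'E'
from h import *
import pickle
d={n:cap(n) for n in('wrist','scene','side')}
pickle.dump(d,open('d1.pkl','wb')); o=bot.get_obs(); print(o['tool_pos'],o['tcp_rot'],o['time'])
w=d['wrist']; u,v=proj(w,[619,36,75]); print(u,v,w['eye'])
im=w['pixels']; x0,y0=int(u)-60,max(0,int(v)-60)
A=cv2.resize(im[y0:y0+120,x0:x0+120],(480,480),interpolation=cv2.INTER_CUBIC)
c=d['scene']; u,v=proj(c,[636,-266,20]); s=c['pixels'][int(v)-20:int(v)+20,int(u)-26:int(u)+26]; print('off',x0,y0,int(u)-26,int(v)-20)
B=cv2.resize(s,(312,240),interpolation=cv2.INTER_CUBIC)
c=d['side']; u,v=proj(c,[619,36,75]); s=c['pixels'][int(v)-20:int(v)+20,int(u)-26:int(u)+26]; print(int(u)-26,int(v)-20)
C=cv2.resize(s,(312,240),interpolation=cv2.INTER_CUBIC)
cv2.imwrite('pics/m1.png',np.hstack([A,np.vstack([B,C])])[:,:,::-1])
E
```

```text
[579.29321743  37.22418796 246.26868942] [-3.14100795e+00  5.00450494e-04 -1.67955441e-02] 5.9
276.24260373702737 158.9384066768405 [658.16983714  33.34698863 379.6204497 ]
off 216 98 207 291
240 176
```

View pics/m1.png

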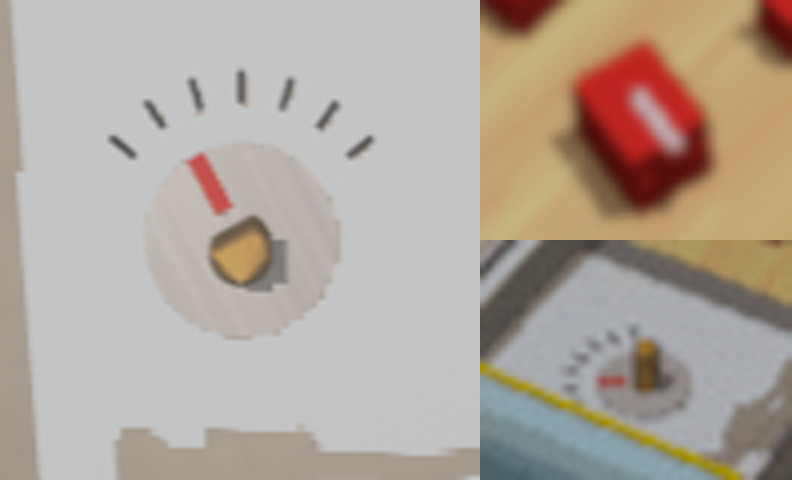

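```bash
python3 - <<'E'
from h import *
import pickle
d=pickle.load(open('d1.pkl','rb')); w=d['wrist']; im=w['pixels']; hsv=cv2.cvtColor(im,cv2.COLOR_RGB2HSV)
f=lambda x,y:(216+(x+.5)/4-.5,98+(y+.5)/4-.5)
for z in(60,62): print('disc',z,plane(w,*f(242.5,240),z).round(1), 'dia',np.round(plane(w,*f(145,240),z)-plane(w,*f(340,240),z),1))
sub=np.zeros(im.shape[:2],np.uint8); sub[110:205,225:330]=1
red=((cv2.inRange(hsv,(0,90,90),(8,255,255))|cv2.inRange(hsv,(172,90,90),(180,255,255)))>0)&(sub>0)
ys,xs=np.where(red); P=np.array([plane(w,x,y,60.5)[:2] for x,y in zip(xs,ys)])
l=cv2.fitLine(P.astype(np.float32),cv2.DIST_L2,0,.01,.01).ravel(); print('mark n',len(P),'c',P.mean(0),'ang',np.degrees(np.arctan2(l[1],l[0])))
o=(cv2.inRange(hsv,(10,110,150),(25,255,255))>0)&(sub>0)
ys,xs=np.where(o); P=np.array([plane(w,x,y,90)[:2] for x,y in zip(xs,ys)])
print('tip',len(P),xs.min(),xs.max(),ys.min(),ys.max(),P.mean(0),P.min(0),P.max(0))
# knob from scene: top face at z=40
c=d['scene']; g=lambda x,y:(207+(x-480+.5)/6-.5,291+(y+.5)/6-.5)
a=plane(c,*g(637,92),40); b=plane(c,*g(681,148),40); print('line',a,b,np.degrees(np.arctan2(*(b-a)[[1,0]])))
for q in[(577,82),(645,45),(708,115),(640,165)]: print(plane(c,*g(*q),40).round(1))
E
```

```text
disc 60 [618.5  36.1  60. ] dia [ 1.1 53.   0. ]
disc 62 [618.7  36.1  62. ] dia [ 1.1 52.6  0. ]
mark n 67 c [633.8032293   44.58358428] ang 27.350954
tip 106 269 281 156 168 [618.30170495  36.27197384] [611.98021264  31.14816697] [623.76199744  43.09563266]
line [ 634.57606574 -264.00598161   40.        ] [ 664.87156664 -271.34302281   40.        ] -13.613914018551474
[ 613.3 -275.6   40. ]
[ 621.9 -246.3   40. ]
[ 662.9 -254.1   40. ]
[ 657.9 -286.6   40. ]
```

Emit:
play_rows:
  commands:
    - {"x": 0.003,"y": 0.03,"z": 0,"twist": 0}
    - {"x": 0.006,"y": 0.07,"z": 0,"twist": 3}
    - {"x": 0.01,"y": 0.115,"z": 0,"twist": 6}
    - {"x": 0.014,"y": 0.16,"z": 0,"twist": 9}
    - {"x": 0.018,"y": 0.205,"z": 0,"twist": 13}
    - {"x": 0.0235,"y": 0.25,"z": 0,"twist": 13}
    - {"x": 0.0235,"y": 0.28,"z": 0,"twist": 13}
    - {"x": 0.0235,"y": 0.292,"z": 0,"twist": 13}

```text
time: 6.7
tool_pos: [597.8, -257.9, 245.9]
tcp_rot: [3.141, 0.0, -0.246]
contact_force: [1.0, 0.2, -0.4]
grip_width: 64.5
finger_force: 0.0
```

```bash
python3 - <<'E'
from h import *
import pickle
bot.capture('side'); w=cap('wrist'); pickle.dump(w,open('d2.pkl','wb')); o=bot.get_obs(); print(o['tool_pos'],o['tcp_rot'],o['time'])
u,v=proj(w,[636,-266,40]); print(u,v,w['eye'])
x0,y0=int(u)-75,max(0,int(v)-70); print(x0,y0)
cv2.imwrite('pics/m2.png',cv2.resize(w['pixels'][y0:y0+140,x0:x0+150],None,fx=4,fy=4,interpolation=cv2.INTER_CUBIC)[:,:,::-1])
hsv=cv2.cvtColor(w['pixels'],cv2.COLOR_RGB2HSV)
m=cv2.inRange(hsv,(0,150,60),(6,255,255))|cv2.inRange(hsv,(172,150,60),(180,255,255))
k,l,s,ce=cv2.connectedComponentsWithStats(m)
for i in range(1,k):
    if s[i,4]>100: print(s[i],ce[i],plane(w,*ce[i],40).round(1))
E
```

```text
[ 597.76287187 -256.348313    246.03958424] [-3.14113472e+00  6.38273352e-04 -2.45153806e-01] 6.8
276.4183832404332 155.9728662790238 [ 674.4570577  -277.46444828  379.62232595]
201 85
[456  96  13  11 103] [461.85436893 100.83495146] [ 644.4 -477.    40. ]
[ 261  133   31   43 1069] [276.46211413 156.22450889] [ 635.7 -266.    40. ]
[189 151  31  25 580] [204.89827586 163.19482759] [ 648.2 -183.5   40. ]
[261 217  29  22 405] [276.32345679 227.68641975] [ 550.6 -244.2   40. ]
```

View pics/m2.png

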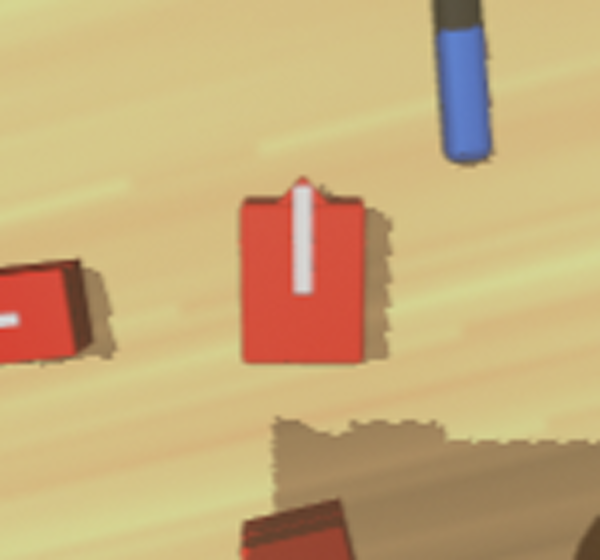

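The knob stands square to the tool, with its pointer ahead and its top centre at about pixel (276,155). Neighbours clear the fingers. Descend and grip.

Emit:
play_rows:
  commands:
    - {"x": 0.015,"y": 0,"z": 0.02,"twist": 0}
    - {"x": 0.03,"y": 0,"z": 0.05,"twist": 0}
    - {"x": 0.04,"y": 0,"z": 0.09,"twist": 0}
    - {"x": 0.04,"y": 0,"z": 0.13,"twist": 0}
    - {"x": 0.04,"y": 0,"z": 0.165,"twist": 0}
    - {"x": 0.04,"y": 0,"z": 0.195,"twist": 0}
    - {"x": 0.04,"y": 0,"z": 0.212,"twist": 0}
    - {"x": 0.04,"y": 0,"z": 0.217,"twist": 0}

```text
time: 7.6
tool_pos: [635.8, -262.3, 27.3]
tcp_rot: [-3.14, 0.004, -0.242]
contact_force: [-0.4, -0.1, -0.3]
grip_width: 64.0
finger_force: 0.0
```

Emit:
play_rows:
  commands:
    - {"x": 0,"y": 0,"z": 0,"twist": 0}
    - {"x": 0,"y": 0,"z": 0,"twist": 0}
    - {"x": 0,"y": 0,"z": 0,"twist": 0}
    - {"x": 0,"y": 0,"z": 0,"twist": 0}
    - {"x": 0,"y": 0,"z": 0,"twist": 0}
    - {"x": 0,"y": 0,"z": 0,"twist": 0}
    - {"x": 0,"y": 0,"z": 0,"twist": 0}
    - {"x": 0,"y": 0,"z": 0,"twist": 0}
  jaw: 1

```text
time: 8.4
tool_pos: [636.9, -266.1, 31.1]
tcp_rot: [3.141, -0.002, -0.244]
contact_force: [-0.5, 1.0, 6.4]
grip_width: 35.8
finger_force: 30.0
```

Emit:
play_rows:
  commands:
    - {"x": 0,"y": 0,"z": -0.015,"twist": 0}
    - {"x": 0,"y": 0,"z": -0.045,"twist": 0}
    - {"x": 0,"y": 0,"z": -0.085,"twist": 0}
    - {"x": 0,"y": 0,"z": -0.12,"twist": 0}
    - {"x": -0.01,"y": -0.03,"z": -0.14,"twist": 0}
    - {"x": -0.02,"y": -0.065,"z": -0.15,"twist": -6}
    - {"x": -0.032,"y": -0.102,"z": -0.15,"twist": -12}
    - {"x": -0.044,"y": -0.14,"z": -0.15,"twist": -18}

```text
time: 9.2
tool_pos: [627.3, -118.4, 181.2]
tcp_rot: [3.141, -0.002, 0.073]
contact_force: [0.5, 0.3, -1.6]
grip_width: 36.2
finger_force: 30.0
```

```bash
python3 - <<'E'
import numpy as np
c,s=np.cos,np.sin
a=np.radians(-14); p=np.array([636.3,-265.8])+np.array([c(a),s(a)])*-44+np.array([s(a),-c(a)])*-140
a=np.radians(4); d=np.array([618.6,36.2])-p; print(p,d@[c(a),s(a)],d@[s(a),-c(a)])
from plant import bot; o=bot.get_obs(); print(o['tool_pos'],o['tcp_rot'],o['grip_width'])
E
```

```text
[ 627.47605343 -119.31403491] 1.993678885621155 -155.75437272991874
[ 627.28871137 -118.38533449  181.16857015] [ 3.14095303e+00 -1.50041082e-03  7.32013442e-02] 36.16475828027623
```

Emit:
play_rows:
  commands:
    - {"x": 0,"y": -0.035,"z": 0,"twist": -6}
    - {"x": 0,"y": -0.075,"z": 0,"twist": -12}
    - {"x": 0,"y": -0.11,"z": 0,"twist": -18}
    - {"x": 0.001,"y": -0.14,"z": 0,"twist": -24}
    - {"x": 0.002,"y": -0.1558,"z": 0,"twist": -24}
    - {"x": 0.002,"y": -0.1558,"z": 0.02,"twist": -24}
    - {"x": 0.002,"y": -0.1558,"z": 0.04,"twist": -24}
    - {"x": 0.002,"y": -0.1558,"z": 0.047,"twist": -24}

```text
time: 10.0
tool_pos: [617.7, 35.8, 131.1]
tcp_rot: [-3.14, 0.003, 0.486]
contact_force: [-0.4, 0.2, -0.9]
grip_width: 35.7
finger_force: 30.0
```

```bash
python3 - <<'E'
from h import *
import pickle
cap('scene'); d={n:cap(n) for n in('wrist','scene','side')}
pickle.dump(d,open('d3.pkl','wb')); o=bot.get_obs(); print(o['tool_pos'],o['tcp_rot'],o['time'])
P=[]
for n,(x,y) in zip(('scene','side'),((0,0),(0,0))):
    c=d[n]; u,v=proj(c,[618.6,36.2,100]); x0,y0=int(u)-33,int(v)-33; print(n,x0,y0,u,v, proj(c,[618.6,36.2,90]))
    P.append(cv2.resize(c['pixels'][y0:y0+66,x0:x0+66],(396,396),interpolation=cv2.INTER_CUBIC))
cv2.imwrite('pics/m3.png',np.hstack(P)[:,:,::-1])
E
```

```text
[619.20488375  35.65983629 133.63163193] [ 3.14080793e+00 -1.04474746e-03  4.87073804e-01] 10.2
scene 271 182 304.9728979685829 215.6658002495509 [304.77614488 218.33044009]
side 233 158 266.53741045774177 191.0242496549623 [266.52780786 193.29331839]
```

View pics/m3.png

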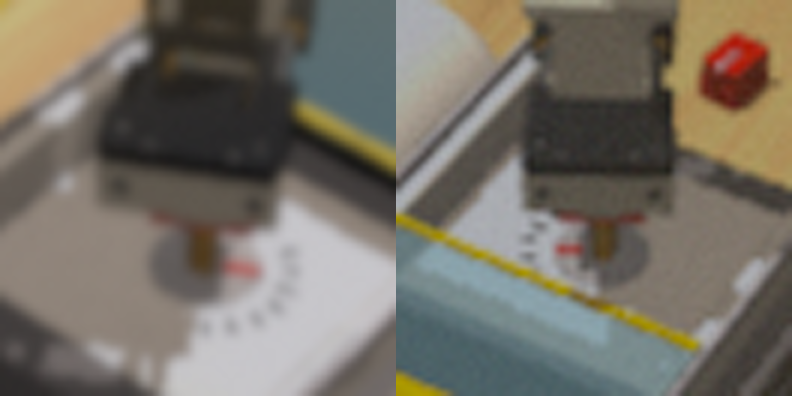

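Emit:
play_rows:
  commands:
    - {"x": 0,"y": 0,"z": 0.005,"twist": 0}
    - {"x": 0,"y": 0,"z": 0.01,"twist": 0}
    - {"x": 0,"y": 0,"z": 0.012,"twist": 0}
    - {"x": 0,"y": 0,"z": 0.014,"twist": 0}
    - {"x": 0,"y": 0,"z": 0.016,"twist": 0}
    - {"x": 0,"y": 0,"z": 0.018,"twist": 0}
    - {"x": 0,"y": 0,"z": 0.02,"twist": 0}
    - {"x": 0,"y": 0,"z": 0.02,"twist": 0}

```text
time: 11.0
tool_pos: [618.5, 36.2, 112.4]
tcp_rot: [-3.141, 0.0, 0.489]
contact_force: [-0.5, 0.6, -0.5]
grip_width: 36.0
finger_force: 30.0
```

Emit:
play_rows:
  commands:
    - {"x": 0,"y": 0,"z": 0.003,"twist": 0}
    - {"x": 0,"y": 0,"z": 0.006,"twist": 0}
    - {"x": 0,"y": 0,"z": 0.009,"twist": 0}
    - {"x": 0,"y": 0,"z": 0.012,"twist": 0}
    - {"x": 0,"y": 0,"z": 0.014,"twist": 0}
    - {"x": 0,"y": 0,"z": 0.0155,"twist": 0}
    - {"x": 0,"y": 0,"z": 0.0155,"twist": 0}
    - {"x": 0,"y": 0,"z": 0.0155,"twist": 0}

```text
time: 11.8
tool_pos: [618.6, 36.2, 97.6]
tcp_rot: [3.141, -0.0, 0.489]
contact_force: [-2.3, -0.3, 4.2]
grip_width: 35.9
finger_force: 30.0
```

Contact force is 4 N upward at the seated height (about 97.5 mm). I'll hold briefly, then press the 6 mm.

Emit:
play_rows:
  commands:
    - {"x": 0,"y": 0,"z": 0.0,"twist": 0}
    - {"x": 0,"y": 0,"z": 0.001,"twist": 0}
    - {"x": 0,"y": 0,"z": 0.002,"twist": 0}
    - {"x": 0,"y": 0,"z": 0.003,"twist": 0}
    - {"x": 0,"y": 0,"z": 0.004,"twist": 0}
    - {"x": 0,"y": 0,"z": 0.005,"twist": 0}
    - {"x": 0,"y": 0,"z": 0.006,"twist": 0}
    - {"x": 0,"y": 0,"z": 0.006,"twist": 0}

```text
time: 12.6
tool_pos: [618.8, 36.2, 92.8]
tcp_rot: [3.141, -0.001, 0.489]
contact_force: [-5.1, 0.7, 13.5]
grip_width: 36.0
finger_force: 30.0
```

Emit:
play_rows:
  commands:
    - {"x": -0.0005,"y": -0.0002,"z": 0.0,"twist": 0}
    - {"x": -0.0005,"y": -0.0002,"z": 0.0005,"twist": 0}
    - {"x": -0.0005,"y": -0.0002,"z": 0.001,"twist": 0}
    - {"x": -0.0005,"y": -0.0002,"z": 0.0015,"twist": 0}
    - {"x": -0.0005,"y": -0.0002,"z": 0.0015,"twist": 0}
    - {"x": -0.0005,"y": -0.0002,"z": 0.0015,"twist": 0}
    - {"x": -0.0005,"y": -0.0002,"z": 0.0015,"twist": 0}
    - {"x": -0.0005,"y": -0.0002,"z": 0.0015,"twist": 0}

```text
time: 13.4
tool_pos: [618.9, 36.2, 92.7]
tcp_rot: [3.14, -0.003, 0.489]
contact_force: [-6.6, 0.3, 20.5]
grip_width: 35.6
finger_force: 30.0
```

```bash
python3 - <<'E'
from h import *
d={n:cap(n) for n in('wrist','scene','side')}
for _ in range(4): o=bot.get_obs(); print(o['tool_pos'],o['contact_force'],o['moment'],o['time']); cap('wrist')
P=[]
for n in('scene','side'):
    c=d[n]; u,v=proj(c,[618.6,36.2,80]); x0,y0=int(u)-33,int(v)-33
    P.append(cv2.resize(c['pixels'][y0:y0+66,x0:x0+66],(396,396),interpolation=cv2.INTER_CUBIC))
cv2.imwrite('pics/m4.png',np.hstack(P)[:,:,::-1])
E
```

```text
[618.88693001  36.21104584  92.69638777] [-6.77249623  0.29843251 20.74368583] [0.07275444 1.27355337 0.04136997] 13.55
[618.86122635  36.21600199  92.69923113] [-6.77091639  0.82086065 20.30287123] [0.08729391 1.2655728  0.01955625] 13.6
[618.86904506  36.21163685  92.68342653] [-7.35454651  0.27456463 20.74939124] [ 0.05913757  1.29044992 -0.02191759] 13.65
[618.8706658   36.20348148  92.69017143] [-7.44948129  0.48517317 20.81468655] [ 0.02552986  1.2860212  -0.02130769] 13.7
```

View pics/m4.png

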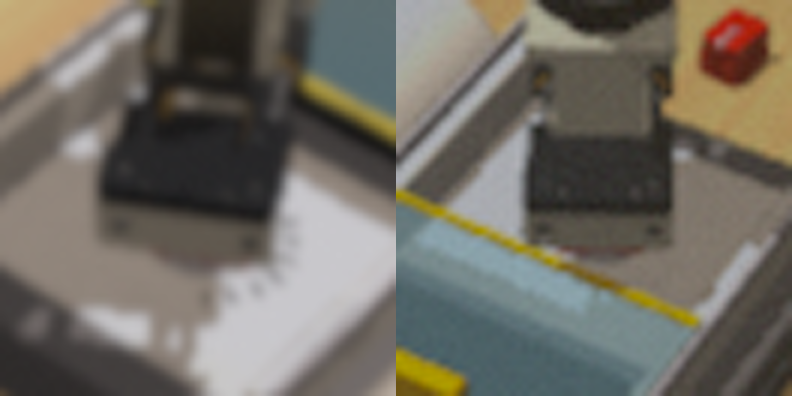

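The knob hides the shaft and sits just above the disc. The readings show a hard stop at the expected pressed height (TCP 92.7 mm, 20 N), and the guard is still open. Handing in.

```bash
python3 -c "
from plant import bot
print(bot.close_job())"
```

```text
the job is handed in; nothing more can be done
None
```

I slid the guard about 137 mm open, pushed the knob onto the D-shaft with its pointer matched to the flat, and handed in holding it against the stop at about 20 N; the judge's verdict was not shown.

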